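# Comb the brass bars straight in the pull-out tray

### The arm

A 6-joint arm with a two-finger parallel gripper is mounted at the origin on the work surface. World frame = base frame: x ahead of the robot, y to its left, z up, the work surface at z = 0. Lengths are in m, angles in degrees, forces in N, time in s.
With the tool pointing down it reaches from about 0.3 to 0.75 m from the base axis. Payload 8.5 kg.
Tool frame: the origin (TCP) lies at the very end of the fingers, on their centre line; the grasp point (between the pads) lies 19 mm behind it (env.pinch_z is the distance from the TCP to the grasp point, in m); z points along the fingers, y is the line along which they close (so a half turn about z gives the same grasp; the last joint's range is limited). The gripper opens to 85 mm and grips with 20 to 120 N. Pads are 22 mm wide; open, the fingers measure 114 mm over their backs; the gripper's body (76 mm by 85 mm) begins 54 mm behind the grasp point. The pads swing forward as they close: fully open they stand 13 mm farther back than shut.
Start: joints at [60.201, 21.807, 74.336, -0, 83.858, -12.336], TCP at [0.165, 0.525, 0.231] pointing down, gripper open.
Joint ranges: [-178.18, 178.18], [-50.72, 133.34], [12.68, 142.11], [-81.47, 261.47], [9.98, 163.14], [-165.26, 165.26]. Speed limits (degrees/s): [136.94, 136.94, 180, 180, 180, 180].

### API

Orientations are given as a 3x3 rotation matrix whose columns are the frame's x, y, z axes.
In Python, from rig import env, viewer gives the robot as it stands.
- The arm moves only by the tool drive_tool, never from a script. Its argument "series" is a list of rows, each a list of 3 entries, a list of its own where there are three numbers: the shift along the tool's x, y, z in m, then the turn about the tool's z in degrees, then the finger opening in m, from 0 to 0.0854. A call has 1 to 20 rows; each row is the pose to reach, as a shift and turn from the pose commanded when the call began, along the tool's axes at that moment; what a row does not reach only later rows make up. A row lasts 1/10 s, in which the tool goes at most 50 mm and 8.59 degrees, less where a joint would pass 70% of its speed; a pose out of reach is approached as far as the arm can. A call with a gripper value outside its range is refused whole. The fingers move at their own pace and stop on an object; "newtons" is the grip in N (left out, the last holds). Time passes only in rows, so rows that repeat a pose let the fingers close. It gives the time, the measured TCP pose, the force, the opening and the grip force at its end, in the units of the state.
- env.observe(): the state, without advancing time (a new reading comes with each control period).
- viewer.get_image(name): name is "side" or "top" or "wrist"; returns a dict with "img" (420x560x3 uint8, red, green, blue), "depth" (420x560 float32, m along the optical axis (not along the pixel's ray), 0 where there is no reading), "camera_matrix" (3x3 intrinsics, pixels), "rvec" (rotation vector, rad) and "tvec" (3), from world to camera coordinates, as OpenCV has them. Camera axes: x right, y down, z forward; pixel columns grow to the right and rows downward; lengths in m; the calibration is good to about 2 mm. The wrist camera is an equidistant fisheye: a pixel r from the principal point sees the ray r / f radians off the axis. A picture is of the moment at which its call begins.
- env.close_job(): hands the job in; it is judged then, once.
The state is a dict: "time_s": time; "q": joint angles; "qvel": joint speeds; "joint_efforts": joint torques, N m; "position": TCP position; "tool_rot": TCP orientation; "ft_force": force on the tool from outside, world axes, zero at the start; "wrist_torque": the same for the moment, N m; "grip_width": finger opening in m; "gripper_force": force on a finger pad.
Only numpy, scipy, OpenCV 4.12 (cv2) and the standard library are available. Lean on these libraries where they do the work, as an engineer would, in place of code of your own. Each camera call takes 0.05 s, during which the arm holds its last target. There are 200 camera calls.

### The job

The four brass bars in the pulled-out aluminium tray lie askew: take the hand rake from its wooden rack and comb them straight, tilting the rake to work its tines along the tray floor well in under the glass shelf too, where the bars' far ends lie, until every bar lies flat in its own row, parallel with the tray's sides and clear of its neighbours. Press only lightly on the tray, touch the bars with nothing but the rake, and leave the other things on the desk where they are. Finally hang the rake back in the rack as you found it, tines in the slot and head resting on top, and let go.

Things in the scene. Friction and masses are not known exactly. Their poses are not given: they have to be found in the camera images.
- tray: Shallow pull-out tray of brushed aluminium, fixed at its stop. Origin on the upper face of its floor, midway between the sides, directly below the shelf's front edge. x along the sides, to the robot's left, in under the shelf; y across, towards the robot; z up. Inside it runs from x = -150 to +85 mm and y = -100 to +100 mm; walls 18 mm high, 4 mm thick.
- shelf: Fixed desk shelf over the back of the tray: clear glass board 340 mm wide, 150 deep, 8 thick, underside 95 mm and top 103 mm above the desk, on white end cheeks with inner faces at y = -154 and +154 mm. Origin on the desk below the middle of its front edge, axes as tray, whose floor lies 10 mm above this origin. It covers x = 0 to 150 mm; x < 0 is open above.
- bar1: Hexagonal brass bar, 6 mm across flats, 120 mm long, about 32 g, loose on the tray floor. Origin at its centre, x along it (either way round; it may roll). bar1 to bar4 lie in this order along the tray's y, bar4 nearest the robot; at first their centres are about 26 mm apart, within 3 mm of one line, from 42 mm before to 6 mm behind the shelf's front edge, far ends 10 to 65 mm in under it.
- bar2: As bar1; number 2 along the tray's y.
- bar3: As bar1; number 3 along the tray's y.
- bar4: As bar1; number 4 along the tray's y.
- rake: Hand rake, about 105 g: straight wooden handle 110 mm long, 14 (x) by 18 mm (y); aluminium head bar 118 (y) by 20 (x) by 12 mm high; five steel tines in line with the handle, 30 mm long, 5 mm thick, round-ended, 26 mm apart along y (21 mm clear). Origin at mid-handle, z along it away from the tines; head's underside 67 mm, tine ends 97 mm below. Front and back alike.
- rake_tips (a point): End of the rake's middle tine, on its centre line, 97 mm below mid-handle; axes as rake.
- rack: Fixed dark wooden block 45 (x) by 150 (y) by 42 mm high, origin at the centre of its underside. Slot along y: 11 mm wide, 128 long, 36 deep, open on top. The rake hangs upright in it, tines in the slot, head resting on the block, mid-handle 109 mm above the desk, rake y along rack y. It stands left or right of tray and shelf, the dish on the other side.
- blower: Bystander: orange plastic dust blower standing on the desk, 62 mm thick, 111 mm high; origin at the centre of its underside.
- dish: Bystander: shallow grey ceramic dish on the desk, 90 mm across, 24 mm high; origin at the centre of its underside.
- wrench: Bystander: stainless steel caseback wrench, 130 mm long, lying on top of the glass shelf; origin on its underside.

How it is judged (in metres and radians):
On the way, in this order (a step that is already met when the one before it is completed fails the run):
1. the rake is lifted out of its rack in the gripper (z of rake in the frame of rack above 0.145 m and contact force between the fingers and rake above 1 N), for 0.1 s.
2. the tines work on the tray floor in under the shelf: the middle tine's end 20 mm or more behind the shelf's front edge and less than 6 mm above the floor (x of rake_tips in the frame of tray between 0.02 and 0.085 m and z of rake_tips in the frame of tray below 0.006 m and contact force between the fingers and rake above 1 N), for 0.1 s.
At the end, for the whole second after the job is handed in: All four bars lie flat inside the tray, each within 6 degrees of parallel with its sides and none touching another; the rake hangs upright in the rack again, tines in the slot, head bar resting on top (within 3 mm in height, 6 mm sideways); everything released and at rest (angle between the x axis of each of bar1, bar2, bar3, bar4 and the x axis of tray, either way round below 0.105 rad and z of bar1 in the frame of tray between 0.001 and 0.0055 m and y of bar1 in the frame of tray between -0.1 and 0.1 m and x of bar1 in the frame of tray between -0.15 and 0.085 m and z of bar2 in the frame of tray between 0.001 and 0.0055 m and y of bar2 in the frame of tray between -0.1 and 0.1 m and x of bar2 in the frame of tray between -0.15 and 0.085 m and z of bar3 in the frame of tray between 0.001 and 0.0055 m and y of bar3 in the frame of tray between -0.1 and 0.1 m and x of bar3 in the frame of tray between -0.15 and 0.085 m and z of bar4 in the frame of tray between 0.001 and 0.0055 m and y of bar4 in the frame of tray between -0.1 and 0.1 m and x of bar4 in the frame of tray between -0.15 and 0.085 m and contact force between bar1 and bar2 below 0.02 N and contact force between each of bar1, bar2 and bar3 below 0.02 N and contact force between each of bar1, bar2, bar3 and bar4 below 0.02 N and z of rake in the frame of rack between 0.106 and 0.112 m and x of rake in the frame of rack between -0.006 and 0.006 m and angle between rake's own z axis and vertical below 0.12 rad and linear speed of each of bar1, bar2, bar3, bar4, rake below 0.02 m/s).
It fails at once if a bar is touched by the gripper (contact force between the fingers and bar1 above 0.3 N or contact force between the fingers and bar2 above 0.3 N or contact force between the fingers and bar3 above 0.3 N or contact force between the fingers and bar4 above 0.3 N).
It fails at once if the rake is pressed on the tray with more than 30 N (contact force between rake and tray above 30 N).
It fails at once if the dust blower is moved more than 15 mm (distance of blower from where it was at the start of the episode above 0.015 m).
It fails at once if the dish is moved more than 15 mm (distance of dish from where it was at the start of the episode above 0.015 m).
It fails at once if the caseback wrench is moved more than 15 mm (distance of wrench from where it was at the start of the episode above 0.015 m).
It also fails if it takes over 64 s, if anything falls off the work surface, if the arm or the gripper's body presses on something with over 40 N, if the wrist force passes 120 N, or if a joint passes its speed limit or range.

## Working session

There is one attempt and no reset: what is moved stays moved. The work goes in short steps, Python scripts to look and compute and a tool call to move; the robot and the scene stay as the last step left them, time stands still between calls to the robot, and variables do not carry over. Pictures are saved under pics/ and viewed, at most 10 in all, crops included, and the job is handed in when it is done.

Besides the shell and the picture viewer there is one more tool, called after "Request:" as name(argument=value, ...), one argument or row to a line, values as JSON. drive_tool: Moves the arm, as the interface text tells. Its arguments: {"type":"object","properties":{"series":{"type":"array"},"newtons":{"type":"number"}},"required":["series"]}

```bash
ls; mkdir -p pics; cat > h.py <<'E'
import numpy as np,cv2
from rig import env,viewer
def cam(n):
    d=viewer.get_image(n);R=cv2.Rodrigues(np.array(d['rvec'],float))[0];t=np.array(d['tvec'],float).ravel()
    return d,np.array(d['camera_matrix'],float),R,t
def ray(c,uv):
    d,K,R,t=c;x=np.linalg.solve(K,[uv[0],uv[1],1]);return -R.T@t,R.T@x
def onz(c,uv,z):
    o,r=ray(c,uv);return o+r*(z-o[2])/r[2]
def proj(c,p):
    d,K,R,t=c;x=K@(R@np.array(p)+t);return x[:2]/x[2]
def cloud(c):
    d,K,R,t=c;h,w=d['depth'].shape;u,v=np.meshgrid(np.arange(w),np.arange(h))
    P=np.stack([u,v,np.ones_like(u)],-1)@np.linalg.inv(K).T*d['depth'][...,None]
    return (P-t)@R
E
python3 - <<'E'
from h import *
s=env.observe();print(s['time_s'],s['position'],s['tool_rot'])
for n in['side','top']:
    c=cam(n);cv2.imwrite(f'pics/{n}0.png',c[0]['img'][...,::-1]);print(n,c[1].tolist(),-c[2].T@c[3],c[2].tolist())
    np.savez(f'{n}0.npz',img=c[0]['img'],depth=c[0]['depth'],K=c[1],R=c[2],t=c[3])
E
```

```text
pics
0.0 [0.16491539 0.52439579 0.23071135] [[-9.53907121e-01  3.00101167e-01 -7.03146598e-04]
 [ 3.00101838e-01  9.53906377e-01 -1.22874976e-03]
 [ 3.01986788e-04 -1.38312873e-03 -9.99998998e-01]]
side [[413.5273919710212, 0.0, 271.54385809584124], [0.0, 413.5273919710212, 211.51569857964023], [0.0, 0.0, 1.0]] [ 0.12821212 -0.41552175  0.75228339] [[0.6891196703603903, -0.724504639919852, -0.014391200679290284], [-0.5500874250371344, -0.5100868350624346, -0.6612225385692804], [0.47171803520577954, 0.4635778763385868, -0.7500517634343677]]
top [[390.1100307709862, 0.0, 279.7807994379151], [0.0, 390.1100307709862, 209.20973155226625], [0.0, 0.0, 1.0]] [0.49208245 0.00327806 0.9782026 ] [[0.00029716804970825184, -0.9998984111563919, 0.014250580973197594], [-0.9980685825034002, -0.0011818241412138164, -0.062110449292793884], [0.06212098124469469, -0.014204599910686417, -0.997967541070637]]
```

View pics/side0.png

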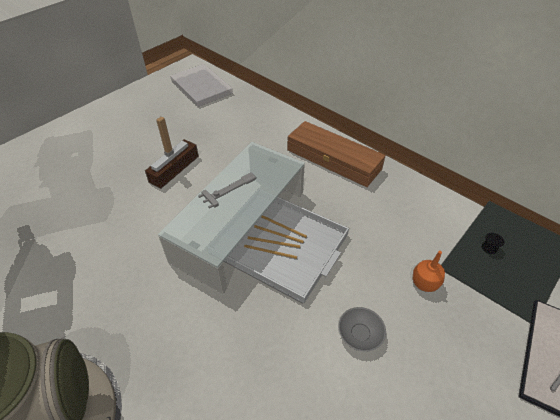

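View pics/top0.png

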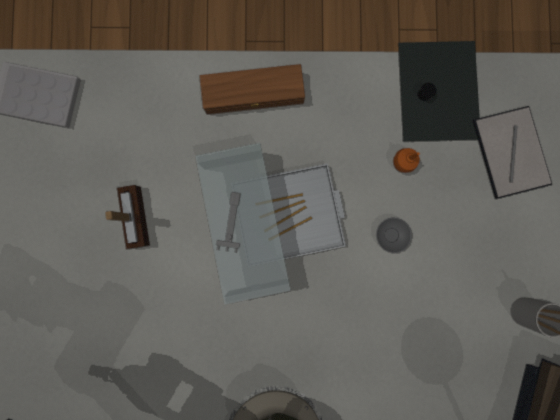

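The side view shows the rack with the rake at about (170,160), and the tray with its four bars at about (275,240). The wrench lies on the glass at (228,190). The top view has the rack at (133,217), the tray spanning (265–345, 165–258), the bars near (285,215), the dish at (393,235) and the blower at (407,160).

```bash
python3 - <<'E'
from h import *
import numpy as np
def load(n):
    f=np.load(f'{n}0.npz');return ({'img':f['img'],'depth':f['depth']},f['K'],f['R'],f['t'])
c=load('top');P=cloud(c);s=load('side');Q=cloud(s)
def rect(pts,l):
    r=cv2.minAreaRect(pts[:,:2].astype(np.float32)*1000);print(l,len(pts),r)
for n,X,im in(('top',P,c[0]['img']),('side',Q,s[0]['img'])):
    x,y,z=X[...,0],X[...,1],X[...,2]
    reg=(x>.35)&(x<.62)&(y>.28)&(y<.5)
    rect(X[reg&(z>.033)&(z<.048)],n+' rack');
    m=reg&(z>.12);rect(X[m],n+' handle'); print(X[m][:,2].max() if m.any() else 0)
    m=reg&(z>.15);print('hand top',X[m].mean(0))
    m=reg&(z>.046)&(z<.060);rect(X[m],n+' head')
    hsv=cv2.cvtColor(im,cv2.COLOR_RGB2HSV)
    b=cv2.inRange(hsv,(10,90,60),(28,255,255))>0
    t=(x>.35)&(x<.65)&(y>-.15)&(y<.15)
    m=b&t&(z<.06);k,l,st,ce=cv2.connectedComponentsWithStats(m.astype(np.uint8));print(n,[(st[i].tolist()) for i in range(1,k) if st[i,4]>15])
    w=t&(z>.022)&(z<.034);rect(X[w],n+' traywall')
    w=t&(z>.09)&(z<.108);rect(X[w],n+' shelf')
    for nm,mm in(('z median floor',t&(abs(z-.01)<.006)),):print(nm,np.median(z[mm]))
    big=cv2.resize(im[135:310,180:360] if n=='top' else im[130:310,140:360],None,fx=4 if n=='top' else 3.3,fy=4 if n=='top' else 3.3,interpolation=cv2.INTER_CUBIC)
    cv2.imwrite(f'pics/{n}crop.png',big[:600,:800,::-1]);
E
```

```text
top rack 749 ((532.3096923828125, 347.88751220703125), (149.99920654296875, 47.65186309814453), 9.830013275146484)
top handle 128 ((530.2741088867188, 347.4969482421875), (18.06732749938965, 13.685953140258789), 10.061604499816895)
0.16774029976829052
hand top [0.53020627 0.34626264 0.16253985]
top head 432 ((526.2923583984375, 341.8521728515625), (128.28697204589844, 43.42653274536133), 13.604443550109863)
top [[273, 194, 29, 7, 55], [275, 200, 30, 12, 58], [277, 207, 29, 17, 62], [280, 217, 32, 18, 67]]
top traywall 280 ((548.8073120117188, -77.25553894042969), (208.0054473876953, 159.5102996826172), 11.717623710632324)
top shelf 8051 ((504.0927734375, 72.97698974609375), (313.6510925292969, 150.22003173828125), 11.517268180847168)
z median floor 0.010691869317806385
side rack 500 ((534.4042358398438, 344.2989501953125), (152.41571044921875, 48.55602264404297), 8.531540870666504)
side handle 149 ((530.3457641601562, 344.144287109375), (19.76103973388672, 16.20166015625), 0.8121360540390015)
0.1666134818784181
hand top [0.52958793 0.34337124 0.15975774]
side head 305 ((537.9912109375, 347.02789306640625), (131.97279357910156, 24.57818603515625), 10.437634468078613)
side [[262, 216, 45, 22, 117], [254, 225, 49, 18, 123], [248, 236, 52, 12, 137], [244, 245, 53, 14, 135]]
side traywall 588 ((500.73614501953125, -48.14203643798828), (297.9781188964844, 205.62742614746094), 0.782371997833252)
side shelf 6850 ((504.07464599609375, 70.20125579833984), (312.3738708496094, 152.49147033691406), 11.129140853881836)
z median floor 0.010894767414955583
```

View pics/topcrop.png

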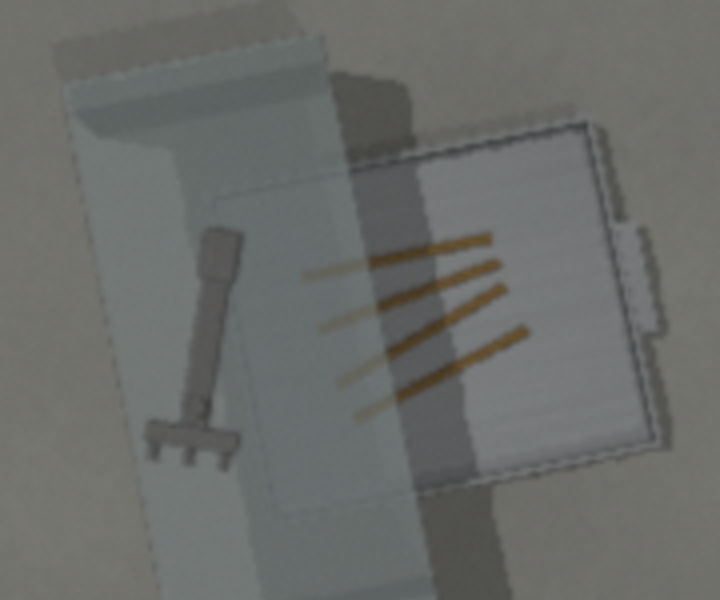

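The crop shows the four bars clearly, with far ends seen through the glass at crop (303,275), (320,328), (340,384) and (357,417), and near ends at (491,239), (500,264), (506,288) and (528,330). The outer tray front corners are at (592,122) and (658,448).

```bash
cat >> h.py <<'E'
def go(p,yaw):
    "tool-frame shift and turn to bring TCP to p with tool y at yaw(deg)"
    s=env.observe();R=np.array(s['tool_rot']);d=R.T@(np.array(p)-s['position'])
    c=np.degrees(np.arctan2(R[1,1],R[0,1]));print('go',np.round(d,4),'turn',round(-(yaw-c),2),'t',s['time_s'])
E
cat > m.py <<'E'
from h import *
f=np.load('top0.npz');c=({'img':f['img'],'depth':f['depth']},f['K'],f['R'],f['t'])
px=lambda u,v:(180+(u+.5)/4-.5,135+(v+.5)/4-.5)
A=onz(c,px(592,122),.028);B=onz(c,px(658,448),.028);d=(A-B);print('front wall',A,B,np.linalg.norm(d),np.degrees(np.arctan2(d[1],d[0])))
S1=onz(c,px(325,40),.103);S2=onz(c,px(437,600),.103);e=S1-S2;print('shelf edge',S1,S2,np.degrees(np.arctan2(e[1],e[0])))
yaw=np.radians(11.5);ax=np.array([-np.sin(yaw),np.cos(yaw),0]);ay=-np.array([np.cos(yaw),np.sin(yaw),0])
O=(A+B)/2+ax*154;O[2]=.01;print('origin',O,'edge x',[(S-O)@ax for S in(S1,S2)])
ends=[((303,275),(491,239)),((320,328),(500,264)),((340,384),(506,288)),((357,417),(528,330))]
for F,N in ends:
    P,Q=[onz(c,px(*q),.013)-O for q in(F,N)];v=P-Q
    print('far',np.round([P@ax*1e3,P@ay*1e3],1),'near',np.round([Q@ax*1e3,Q@ay*1e3],1),np.linalg.norm(v)*1e3,np.degrees(np.arctan2(v@ay,v@ax)))
np.savez('tray.npz',O=O,ax=ax,ay=ay)
E
python3 m.py; python3 -c "
from h import *
go([.530,.346,.200],10);go([.530,.346,.128],10)"
```

```text
front wall [ 0.66013045 -0.12803403  0.028     ] [ 0.46024918 -0.16676839  0.028     ] 0.20359978452089078 10.967230481672088
shelf edge [0.69339289 0.0337824  0.103     ] [ 0.37868479 -0.02943888  0.103     ] 11.358880679158283
origin [-3.01424721e+01  1.50761003e+02  1.00000000e-02] edge x [np.float64(-153.8490101260454), np.float64(-153.8482195159443)]
far [-1.538078e+05 -4.560000e+01] near [-1.539267e+05 -4.450000e+01] 118.88046358389511 -0.5351471066371767
far [-1.538117e+05 -1.130000e+01] near [-1.53929e+05 -2.81000e+01] 118.52350967964026 8.167199832732123
far [-1.53817e+05  2.51000e+01] near [-1.539296e+05 -1.280000e+01] 118.8146490415038 18.57200540939101
far [-1.538232e+05  4.710000e+01] near [-1.539377e+05  1.550000e+01] 118.71522209665306 15.436525360201781
go [-0.4018 -0.0606  0.0307] turn 62.54 t 0.1
go [-0.4018 -0.0605  0.1027] turn 62.54 t 0.1
```

```bash
sed -i 's/ax\*154/ax*.1525/; s/radians(11.5)/radians(11.3)/' m.py; python3 m.py | tail -5
```

```text
origin [0.53030803 0.00214252 0.01      ] edge x [np.float64(-0.0009293247312225708), np.float64(-0.0012591994662809018)]
far [ 39.9 -45. ] near [-79.  -44.3] 118.88046358390204 -0.33514710663798875
far [ 35.9 -10.6] near [-81.4 -27.9] 118.52350967963017 8.367199832734727
far [30.4 25.7] near [-82.1 -12.5] 118.81464904148696 18.772005409395245
far [24.1 47.7] near [-90.2  15.7] 118.71522209664364 15.63652536020382
```

Request:
drive_tool(
  series=[
    [[-0.1,-0.015,0],16,0.05],
    [[-0.2,-0.03,0],32,0.05],
    [[-0.3,-0.045,0.01],48,0.05],
    [[-0.4018,-0.0606,0.0307],62.5,0.05],
    [[-0.4018,-0.0606,0.0307],62.5,0.05],
    [[-0.4018,-0.0606,0.0307],62.5,0.05],
    [[-0.4018,-0.0606,0.0307],62.5,0.05],
    [[-0.4018,-0.0606,0.0307],62.5,0.05],
    [[-0.4018,-0.0606,0.0307],62.5,0.05],
    [[-0.4018,-0.0606,0.0307],62.5,0.05],
    [[-0.4018,-0.0606,0.0307],62.5,0.05],
    [[-0.4018,-0.0606,0.0307],62.5,0.05],
  ],
)

```text
time_s: 1.3
position: [0.5289, 0.3473, 0.2011]
tool_rot: [[-0.176, 0.984, 0.0], [0.984, 0.176, 0.0], [0.0, 0.0, -1.0]]
ft_force: [0.2, -0.3, 0.0]
grip_width: 0.0501
gripper_force: 0.0
```

```bash
python3 - <<'E'
from h import *
go([.530,.346,.128],10)
c=cam('top');cv2.imwrite('pics/t1.png',c[0]['img'][...,::-1])
s=cam('side');cv2.imwrite('pics/s1.png',cv2.resize(s[0]['img'][80:220,110:240],None,fx=4,fy=4)[...,::-1])
E
```

```text
go [-0.0015  0.0009  0.0731] turn 0.15 t 1.3
```

View pics/s1.png

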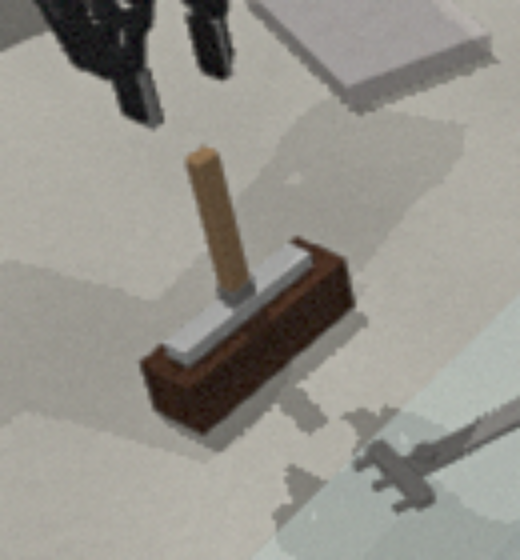

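The side crop shows the open fingers lined up above the handle top at crop (203,155), so I'll descend, grip and lift.

Request:
drive_tool(
  series=[
    [[-0.0015,0.001,0.025],0,0.05],
    [[-0.0015,0.001,0.05],0,0.05],
    [[-0.0015,0.001,0.073],0,0.05],
    [[-0.0015,0.001,0.073],0,0.05],
    [[-0.0015,0.001,0.073],0,0.0],
    [[-0.0015,0.001,0.073],0,0.0],
    [[-0.0015,0.001,0.073],0,0.0],
    [[-0.0015,0.001,0.073],0,0.0],
    [[-0.0015,0.001,0.073],0,0.0],
    [[-0.0015,0.001,0.073],0,0.0],
  ],
  newtons=30,
)

```text
time_s: 2.4
position: [0.532, 0.3453, 0.1293]
tool_rot: [[-0.174, 0.985, 0.003], [0.985, 0.174, 0.001], [0.001, 0.003, -1.0]]
ft_force: [0.7, 0.6, 6.4]
grip_width: 0.0175
gripper_force: 34.0
```

Request:
drive_tool(
  series=[
    [[0,0,-0.02],0,0.0],
    [[0,0,-0.04],0,0.0],
    [[0,0,-0.06],0,0.0],
    [[0,0,-0.08],0,0.0],
    [[0,0,-0.1],0,0.0],
    [[0,0,-0.1],0,0.0],
    [[0,0,-0.1],0,0.0],
  ],
)

```text
time_s: 3.1
position: [0.5312, 0.3448, 0.2271]
tool_rot: [[-0.174, 0.985, -0.0], [0.985, 0.174, -0.0], [-0.0, -0.0, -1.0]]
ft_force: [0.6, -0.6, -2.4]
grip_width: 0.0171
gripper_force: 33.1
```

```bash
python3 - <<'E'
from h import *
s=cam('side');cv2.imwrite('pics/s2.png',cv2.resize(s[0]['img'][60:220,100:260],None,fx=3.5,fy=3.5)[...,::-1])
f=np.load('top0.npz')
print({k:np.round(v,3).tolist() for k,v in env.observe().items() if k in('wrist_torque','ft_force','grip_width')})
T=np.load('tray.npz');O,ax,ay=T['O'],T['ax'],T['ay']
go(O+ax*-.10+ay*-.007+[0,0,.218],11.3)
E
```

```text
{'ft_force': [-0.382, 0.177, -1.307], 'wrist_torque': [-0.042, 0.019, -0.027], 'grip_width': 0.018}
go [-0.4371 -0.0512 -0.0013] turn -1.26 t 3.15
```

View pics/s2.png

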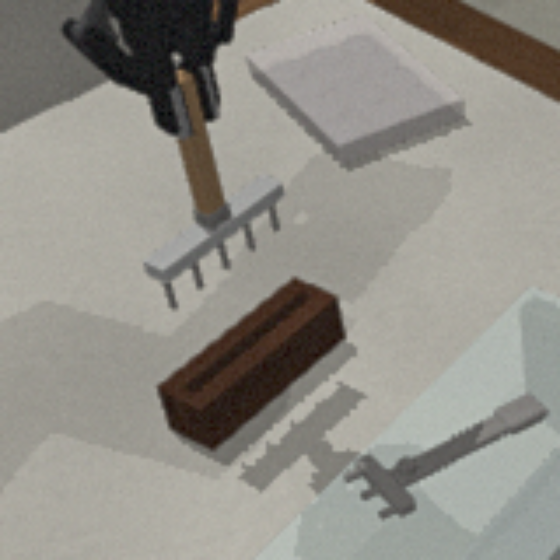

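Side crop: the rake hangs upright in the fingers with its tines at (170–275, 205–305), clear of the rack. Next I'll carry it high over the shelf to the open end of the tray.

Request:
drive_tool(
  series=[
    [[0,0,-0.03],0,0],
    [[-0.01,0,-0.06],0,0],
    [[-0.04,-0.005,-0.065],0,0],
    [[-0.075,-0.009,-0.065],0,0],
    [[-0.11,-0.013,-0.065],0,0],
    [[-0.145,-0.017,-0.065],-0.5,0],
    [[-0.18,-0.021,-0.065],-0.5,0],
    [[-0.215,-0.025,-0.065],-1.0,0],
    [[-0.25,-0.029,-0.065],-1.3,0],
    [[-0.285,-0.033,-0.065],-1.3,0],
    [[-0.32,-0.037,-0.065],-1.3,0],
    [[-0.355,-0.041,-0.065],-1.3,0],
    [[-0.39,-0.045,-0.065],-1.3,0],
    [[-0.42,-0.05,-0.065],-1.3,0],
    [[-0.445,-0.051,-0.065],-1.3,0],
    [[-0.465,-0.051,-0.05],-1.3,0],
    [[-0.467,-0.051,-0.03],-1.3,0],
    [[-0.467,-0.051,0.0],-1.3,0],
    [[-0.467,-0.051,0.0],-1.3,0],
    [[-0.467,-0.051,0.0],-1.3,0],
  ],
)

```text
time_s: 5.15
position: [0.5625, -0.1237, 0.2275]
tool_rot: [[-0.197, 0.98, -0.001], [0.98, 0.197, 0.001], [0.001, -0.001, -1.0]]
ft_force: [0.3, 0.7, -0.9]
grip_width: 0.0177
gripper_force: 33.0
```

```bash
python3 - <<'E'
from h import *
T=np.load('tray.npz');O,ax,ay=T['O'],T['ax'],T['ay']
go(O+ax*-.132+ay*-.007+[0,0,.125],11.3)
s=cam('side');cv2.imwrite('pics/s3.png',cv2.resize(s[0]['img'][120:320,200:400],None,fx=3,fy=3)[...,::-1])
E
```

```text
go [-0.0024  0.0002  0.0925] turn 0.04 t 5.15
```

View pics/s3.png

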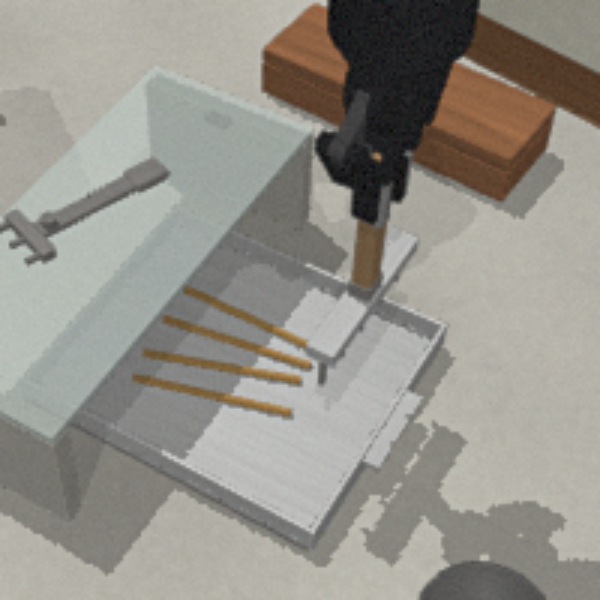

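The crop shows the rake upright over the front of the tray, its end tine at (322,372), with the bars undisturbed. I'll lower the tines beside the front wall and tip the rake in the grip against the wall's top edge.

Request:
drive_tool(
  series=[
    [[-0.002,0,0.03],0,0],
    [[-0.002,0,0.06],0,0],
    [[-0.002,0,0.085],0,0],
    [[-0.002,0,0.092],0,0],
    [[-0.002,0,0.092],0,0],
    [[-0.01,0,0.092],0,0],
    [[-0.016,0,0.092],0,0],
    [[-0.022,0,0.092],0,0],
    [[-0.029,0,0.093],0,0],
    [[-0.037,0,0.0935],0,0],
    [[-0.037,0,0.0935],0,0],
  ],
  newtons=20,
)

```text
time_s: 6.3
position: [0.57, -0.1611, 0.1341]
tool_rot: [[-0.196, 0.981, 0.0], [0.981, 0.196, -0.0], [-0.0, 0.0, -1.0]]
ft_force: [0.5, 1.0, 0.1]
grip_width: 0.0176
gripper_force: 33.4
```

Request:
drive_tool(
  series=[
    [[-0.011,0,0.002],0,0],
    [[-0.021,0,0.005],0,0],
    [[-0.031,0,0.009],0,0],
    [[-0.041,0,0.014],0,0],
    [[-0.051,0,0.02],0,0],
    [[-0.06,0,0.0265],0,0],
    [[-0.066,0,0.031],0,0],
    [[-0.071,0,0.036],0,0],
    [[-0.071,0,0.036],0,0],
  ],
  newtons=20,
)

```text
time_s: 7.2
position: [0.5837, -0.2302, 0.0973]
tool_rot: [[-0.196, 0.981, -0.001], [0.981, 0.196, 0.0], [0.0, -0.001, -1.0]]
ft_force: [-0.6, 1.7, 1.6]
grip_width: 0.0173
gripper_force: 34.2
```

```bash
python3 - <<'E'
from h import *
s=cam('side');cv2.imwrite('pics/s4.png',cv2.resize(s[0]['img'][120:320,230:430],None,fx=3,fy=3)[...,::-1])
E
```

```text
(no output)
```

View pics/s4.png

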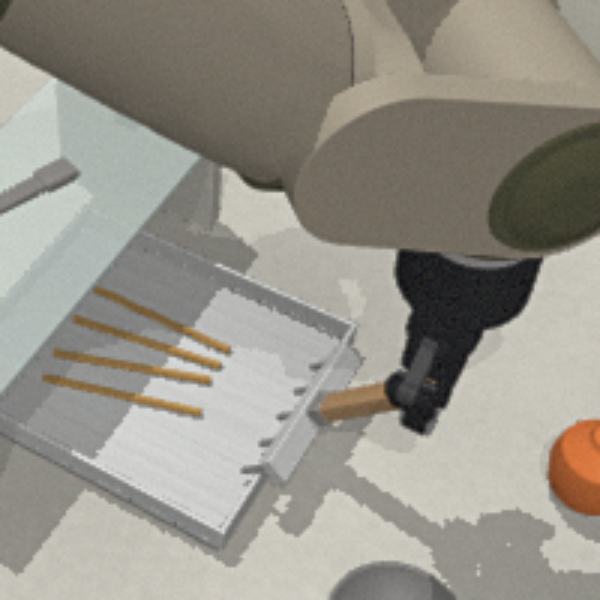

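The rake has pivoted: its head rests over the front wall and the tine ends are at crop (318,366), (300,390), (282,414), (265,441) and (247,468), with the handle leaning outwards. Bars and blower are untouched. I'll work out the tilt from these tips.

```bash
cat > tilt.py <<'E'
from h import *
def tilt(c,tips,L=.136):
    T=np.load('tray.npz');O,ax,ay=T['O'],T['ax'],T['ay'];s=env.observe()
    p=np.array(s['position'])-O;g=np.array([p@ax,p@ay,p[2]+.019]);print('pivot tray',np.round(g*1e3,1))
    out=[]
    for uv in tips:
        o,r=ray(c,uv);z=np.linspace(-.02,.1,2401);P=o+np.outer((z+.01-o[2])/r[2],r)-O
        X,Y=P@ax,P@ay;e=np.hypot(X-g[0],z-g[2])-L;i=np.argmin(abs(e));print('tip',np.round([X[i]*1e3,Y[i]*1e3,z[i]*1e3],1),'tilt',np.degrees(np.arctan2(X[i]-g[0],g[2]-z[i])))
E
python3 - <<'E'
from tilt import *
c=cam('side')
tilt(c,[(230+(u+.5)/3-.5,120+(v+.5)/3-.5) for u,v in((318,366),(300,390),(282,414),(265,441),(247,468))])
E
```

```text
pivot tray [-237.8   -6.9  106.9]
tip [-145.   -65.     7.5] tilt 43.05366068564667
tip [-143.9  -37.8    8.5] tilt 43.678335180535356
tip [-142.8  -11.4    9.5] tilt 44.30007142089057
tip [-143.2   15.1    9.2] tilt 44.05657479166352
tip [-143.2   41.4    9.2] tilt 44.093125329008636
```

```bash
python3 - <<'E'
from h import *
c=cam('side');T=np.load('tray.npz');O,ax,ay=T['O'],T['ax'],T['ay']
for a,b in(((228,351),(97,290)),((220,366),(77,319)),((210,381),(56,353)),((200,413),(45,377)),((355,322),(217,545))):
    for u,v in(a,b):
        p=onz(c,(230+(u+.5)/3-.5,120+(v+.5)/3-.5),.013 if u<250 and v<500 else .028)-O;print(np.round([p@ax*1e3,p@ay*1e3],1),end=' ')
    print()
E
```

```text
[-80.  -45.6] [ 37.3 -44.7] 
[-81.8 -30.1] [ 34.3 -11.9] 
[-82.3 -14.2] [29.4 24. ] 
[-90.4  14.6] [23.6 46.8] 
[-152.7 -109. ] [-157.   108.7]
```

Request:
drive_tool(
  series=[
    [[0,0,-0.015],0,0],
    [[0,0,-0.03],0,0],
    [[0.02,-0.001,-0.03],0,0],
    [[0.045,-0.002,-0.03],0,0],
    [[0.07,-0.003,-0.03],0,0],
    [[0.095,-0.003,-0.03],0,0],
    [[0.115,-0.003,-0.03],0,0],
    [[0.115,-0.003,-0.03],0,0],
    [[0.115,-0.003,-0.02],0,0],
    [[0.115,-0.003,-0.012],0,0],
    [[0.115,-0.003,-0.005],0,0],
    [[0.115,-0.003,0.001],0,0],
    [[0.115,-0.003,0.005],0,0],
    [[0.115,-0.003,0.0075],0,0],
    [[0.115,-0.003,0.0075],0,0],
  ],
)

```text
time_s: 8.85
position: [0.5582, -0.1176, 0.0903]
tool_rot: [[-0.196, 0.981, -0.0], [0.981, 0.196, 0.0], [0.0, -0.0, -1.0]]
ft_force: [0.2, -0.3, -0.7]
grip_width: 0.0176
gripper_force: 34.1
```

```bash
python3 - <<'E'
from h import *
s=cam('side');cv2.imwrite('pics/s5.png',cv2.resize(s[0]['img'][170:310,210:350],None,fx=4.2,fy=4.2,interpolation=cv2.INTER_CUBIC)[...,::-1])
E
```

```text
(no output)
```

View pics/s5.png

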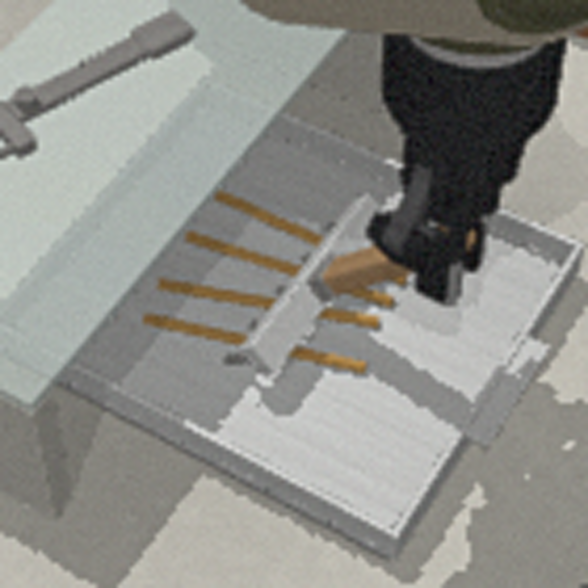

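The crop shows the tines down between the bars, in front of the head at (245–370, 200–370), with one bar per gap. I'll comb in under the shelf.

Request:
drive_tool(
  series=[
    [[0.008,0,0],0,0],
    [[0.016,0,0],0,0],
    [[0.024,0,0],0,0],
    [[0.032,0,0],0,0],
    [[0.04,0,0],0,0],
    [[0.048,0,0],0,0],
    [[0.056,0,0],0,0],
    [[0.064,0,0],0,0],
    [[0.072,0,0],0,0],
    [[0.08,0,0],0,0],
    [[0.086,0,0],0,0],
    [[0.086,0,0],0,0],
  ],
)

```text
time_s: 10.1
position: [0.5411, -0.0324, 0.0906]
tool_rot: [[-0.197, 0.98, -0.0], [0.98, 0.197, 0.0], [0.0, -0.0, -1.0]]
ft_force: [-0.7, -0.9, -0.8]
grip_width: 0.0178
gripper_force: 34.1
```

Request:
drive_tool(
  series=[
    [[-0.01,0,0],0,0],
    [[-0.02,0,0],0,0],
    [[-0.03,0,0],0,0],
    [[-0.04,0,0],0,0],
    [[-0.05,0,0],0,0],
    [[-0.06,0,0],0,0],
    [[-0.07,0,0],0,0],
    [[-0.08,0,0],0,0],
    [[-0.09,0,0],0,0],
    [[-0.1,0,0],0,0],
    [[-0.11,0,0],0,0],
    [[-0.12,0,0],0,0],
    [[-0.13,0,0],0,0],
    [[-0.14,0,0],0,0],
    [[-0.15,0,0],0,0],
    [[-0.158,0,0],0,0],
    [[-0.165,0,0],0,0],
    [[-0.165,0,0],0,0],
  ],
)

```text
time_s: 11.9
position: [0.5739, -0.1959, 0.0905]
tool_rot: [[-0.196, 0.981, 0.0], [0.981, 0.196, -0.0], [-0.0, 0.0, -1.0]]
ft_force: [0.2, 0.6, -0.7]
grip_width: 0.0178
gripper_force: 34.1
```

```bash
cat > bars.py <<'E'
from h import *
T=np.load('tray.npz');O,ax,ay=T['O'],T['ax'],T['ay']
def bars(n):
    c=cam(n);hsv=cv2.cvtColor(c[0]['img'],cv2.COLOR_RGB2HSV);im=c[0]['img'].astype(int)
    # brass: red-blue excess inside the projected tray interior
    m=((im[...,0]-im[...,2])>18).astype(np.uint8)
    poly=np.array([proj(c,O+ax*x+ay*y+[0,0,.003]) for x,y in((-.145,-.09),(.08,-.09),(.08,.09),(-.145,.09))],np.int32)
    k=np.zeros_like(m);cv2.fillPoly(k,[poly],1);m&=k
    N,l,st,ce=cv2.connectedComponentsWithStats(m)
    for i in range(1,N):
        if st[i,4]<12: continue
        v,u=np.nonzero(l==i);P=np.array([onz(c,q,.013) for q in zip(u,v)])-O;X,Y=P@ax*1e3,P@ay*1e3
        vx,vy,x0,y0=cv2.fitLine(np.c_[X,Y].astype(np.float32),cv2.DIST_HUBER,0,.01,.01).ravel()
        print(n,len(u),'x %.0f..%.0f ymean %.1f ang %.1f'%(X.min(),X.max(),Y.mean(),np.degrees(np.arctan(vy/vx))))
    return c
E
python3 - <<'E'
from bars import *
c=bars('side');bars('top')
cv2.imwrite('pics/s6.png',cv2.resize(c[0]['img'][150:310,210:370],None,fx=3.7,fy=3.7,interpolation=cv2.INTER_CUBIC)[...,::-1])
E
```

```text
side 147 x -81..40 ymean -46.1 ang 0.9
side 152 x -83..37 ymean -19.1 ang 5.9
side 159 x -88..32 ymean 7.8 ang 7.0
side 165 x -95..25 ymean 33.6 ang 6.9
side 105 x -145..-125 ymean -37.5 ang 74.9
top 78 x -79..-2 ymean -45.1 ang 0.6
top 86 x -82..-1 ymean -19.6 ang 6.2
top 92 x -86..-1 ymean 7.3 ang 7.1
top 99 x -94..-3 ymean 33.6 ang 7.2
```

View pics/s6.png

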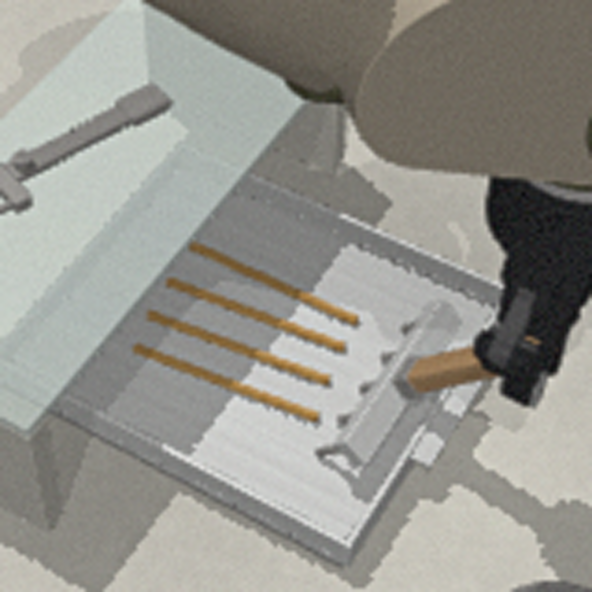

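All four bars now lie nearly straight and the tines are clear in front of their near ends, at crop (340–410, 325–420). Three bars still stand at 6–7°, so I'll make one biased pass, shifting the comb sideways at each end.

Request:
drive_tool(
  series=[
    [[0,0.002,0],0,0],
    [[0.01,0.002,0],0,0],
    [[0.02,0.002,0],0,0],
    [[0.03,0.002,0],0,0],
    [[0.04,0.002,0],0,0],
    [[0.05,0.002,0],0,0],
    [[0.06,0.002,0],0,0],
    [[0.07,0.002,0],0,0],
    [[0.08,0.002,0],0,0],
    [[0.09,0.002,0],0,0],
    [[0.1,0.002,0],0,0],
    [[0.11,0.003,0],0,0],
    [[0.12,0.004,0],0,0],
    [[0.13,0.005,0],0,0],
    [[0.14,0.006,0],0,0],
    [[0.15,0.0065,0],0,0],
    [[0.16,0.0065,0],0,0],
    [[0.165,0.0065,0],0,0],
    [[0.165,0.0065,0],0,0],
  ],
)

```text
time_s: 13.9
position: [0.5475, -0.0313, 0.0907]
tool_rot: [[-0.197, 0.98, -0.0], [0.98, 0.197, 0.0], [0.0, -0.0, -1.0]]
ft_force: [-0.6, 0.0, -0.7]
grip_width: 0.0173
gripper_force: 34.1
```

Request:
drive_tool(
  series=[
    [[-0.01,-0.001,0],0,0],
    [[-0.02,-0.002,0],0,0],
    [[-0.03,-0.003,0],0,0],
    [[-0.04,-0.004,0],0,0],
    [[-0.05,-0.005,0],0,0],
    [[-0.06,-0.006,0],0,0],
    [[-0.07,-0.0065,0],0,0],
    [[-0.08,-0.0065,0],0,0],
    [[-0.09,-0.0065,0],0,0],
    [[-0.1,-0.0075,0],0,0],
    [[-0.11,-0.0085,0],0,0],
    [[-0.12,-0.0095,0],0,0],
    [[-0.13,-0.0105,0],0,0],
    [[-0.14,-0.0115,0],0,0],
    [[-0.15,-0.0125,0],0,0],
    [[-0.158,-0.0125,0],0,0],
    [[-0.168,-0.0125,0],0,0],
    [[-0.168,-0.0125,0],0,0],
  ],
)

```text
time_s: 15.7
position: [0.5687, -0.2004, 0.0906]
tool_rot: [[-0.196, 0.981, 0.0], [0.981, 0.196, -0.0], [-0.001, 0.0, -1.0]]
ft_force: [0.3, 0.6, 0.1]
grip_width: 0.0177
gripper_force: 34.1
```

```bash
python3 - <<'E'
from bars import *
c=bars('side');bars('top');cv2.imwrite('pics/s7.png',c[0]['img'][...,::-1])
E
```

```text
side 147 x -81..40 ymean -46.1 ang 0.7
side 156 x -84..38 ymean -18.8 ang 1.4
side 158 x -89..33 ymean 7.7 ang 1.4
side 161 x -96..24 ymean 34.4 ang 1.3
side 85 x -145..-129 ymean -30.0 ang 80.0
top 80 x -79..-2 ymean -45.0 ang 0.7
top 88 x -83..-2 ymean -17.7 ang 1.3
top 90 x -87..-1 ymean 8.7 ang 1.0
top 102 x -95..-1 ymean 35.5 ang 0.9
```

The bars are now within about 1.5° of parallel and 26 mm apart. Next I'll take the rake back: up over the shelf, then stand it upright by pushing the tine ends against the rack's side face.

```bash
cat > rk.py <<'E'
from h import *
P0=np.array([.5312,.3448]);rx=np.array([-.174,.985])
def goU(u,z):go([*(P0+rx*u),z],10)
E
python3 -c "
from rk import *
goU(-.15,.236);goU(-.15,.1045)"
```

```text
go [ 0.3907  0.0669 -0.1454] turn 1.33 t 15.8
go [ 0.3906  0.0669 -0.0139] turn 1.33 t 15.8
```

Request:
drive_tool(
  series=[
    [[0,0,-0.02],0,0],
    [[0,0,-0.05],0,0],
    [[0,0,-0.08],0,0],
    [[0,0,-0.11],0,0],
    [[0.01,0,-0.135],0,0],
    [[0.035,0.005,-0.145],0,0],
    [[0.07,0.011,-0.145],0,0],
    [[0.105,0.018,-0.145],0,0],
    [[0.14,0.024,-0.145],0,0],
    [[0.175,0.03,-0.145],0,0],
    [[0.21,0.036,-0.145],0,0],
    [[0.245,0.042,-0.145],0,0],
    [[0.28,0.048,-0.145],0.5,0],
    [[0.315,0.054,-0.145],1,0],
    [[0.345,0.06,-0.145],1.3,0],
    [[0.37,0.064,-0.145],1.3,0],
    [[0.387,0.067,-0.145],1.3,0],
    [[0.3907,0.0669,-0.145],1.3,0],
    [[0.3907,0.0669,-0.145],1.3,0],
  ],
)

```text
time_s: 17.7
position: [0.5571, 0.1971, 0.2355]
tool_rot: [[-0.175, 0.985, -0.0], [0.985, 0.175, -0.0], [-0.0, -0.0, -1.0]]
ft_force: [-0.8, -0.9, -0.3]
grip_width: 0.0175
gripper_force: 34.1
```

```bash
python3 - <<'E'
from rk import *
from bars import bars
goU(-.15,.1045);goU(-.1177,.1045)
bars('side');c=bars('top')
cv2.imwrite('pics/s8.png',cv2.resize(cam('side')[0]['img'][80:240,100:260],None,fx=3.5,fy=3.5)[...,::-1])
E
```

```text
go [-0.      0.0002  0.131 ] turn 0.07 t 17.7
go [0.0323 0.0003 0.131 ] turn 0.07 t 17.7
side 146 x -81..40 ymean -46.1 ang 0.7
side 144 x -84..38 ymean -18.6 ang 1.1
side 148 x -89..33 ymean 7.9 ang 0.9
side 151 x -96..24 ymean 34.6 ang 1.2
top 79 x -78..-2 ymean -44.9 ang 0.8
top 78 x -81..-2 ymean -17.7 ang 1.3
top 84 x -85..-1 ymean 8.7 ang 1.5
top 94 x -95..-1 ymean 35.5 ang 1.2
```

View pics/s8.png

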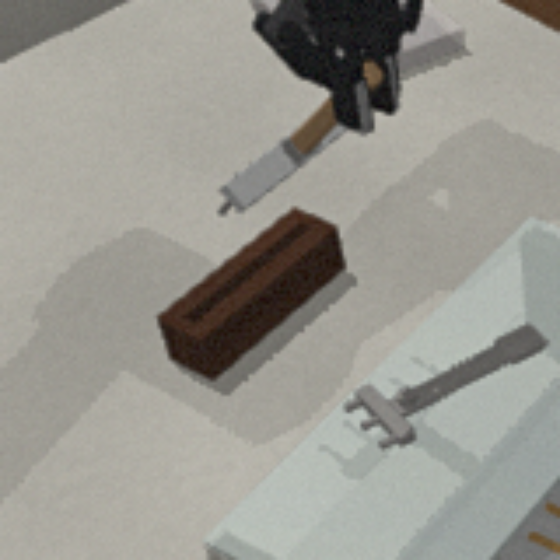

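The side crop shows the tilted rake above and to the right of the rack, with a tine end at (222,210). The wrench has not moved and the bars are unchanged. I'll lower it beside the rack and turn it upright against the side face.

Request:
drive_tool(
  series=[
    [[0,0,0.04],0,0],
    [[0,0,0.08],0,0],
    [[0,0,0.115],0,0],
    [[0,0,0.131],0,0],
    [[0.01,0,0.131],0,0],
    [[0.022,0,0.131],0,0],
    [[0.032,0,0.131],0,0],
    [[0.0385,0,0.125],0,0],
    [[0.0447,0,0.1204],0,0],
    [[0.052,0,0.1155],0,0],
    [[0.0582,0,0.1114],0,0],
    [[0.069,0,0.106],0,0],
    [[0.0793,0,0.1016],0,0],
    [[0.0905,0,0.098],0,0],
    [[0.1018,0,0.0955],0,0],
    [[0.1134,0,0.094],0,0],
    [[0.12,0,0.0936],0,0],
    [[0.125,0,0.0935],0,0],
    [[0.125,0,0.0935],0,0],
  ],
)

```text
time_s: 19.75
position: [0.5353, 0.3209, 0.1419]
tool_rot: [[-0.175, 0.985, -0.0], [0.985, 0.175, 0.0], [0.0, -0.0, -1.0]]
ft_force: [0.6, -0.6, -0.6]
grip_width: 0.0173
gripper_force: 33.9
```

Request:
drive_tool(
  series=[
    [[0,0,-0.03],0,0],
    [[0,0,-0.06],0,0],
    [[0.005,0,-0.085],0,0],
    [[0.025,0,-0.085],0,0],
    [[0.025,0,-0.085],0,0],
    [[0.025,0,-0.085],0,0],
  ],
)

```text
time_s: 20.35
position: [0.5308, 0.3448, 0.2264]
tool_rot: [[-0.175, 0.985, -0.002], [0.985, 0.175, -0.0], [0.0, -0.002, -1.0]]
ft_force: [0.5, -0.2, -1.7]
grip_width: 0.0174
gripper_force: 33.8
```

```bash
python3 - <<'E'
from rk import *
goU(0,.2271)
c=cam('side');P=cloud(c);s=env.observe();p=s['position']
R=np.array(s['tool_rot']);D=(P-p)@R  # tool coords
m=(c[0]['depth']>0)&(abs(D[...,0])<.06)&(abs(D[...,1])<.07)&(D[...,2]>.01)&(D[...,2]<.125)
for a,b in((.01,.03),(.03,.05),(.05,.07),(.075,.09),(.09,.118)):
    k=m&(D[...,2]>a)&(D[...,2]<b);print(a,k.sum(),np.round(np.median(D[k],0)*1e3,1),np.round(D[k].min(0)*1e3),np.round(D[k].max(0)*1e3))
E
```

```text
go [-0.0001  0.0004 -0.0007] turn 0.07 t 20.35
0.01 70 [-4.5 -4.8 20.5] [ -8. -11.  10.] [ 9.  7. 30.]
0.03 66 [-4.2 -5.  40.7] [ -7. -11.  31.] [ 6.  8. 50.]
0.05 72 [-4.9 -5.  61.7] [ -9. -11.  50.] [ 9. 10. 70.]
0.075 174 [ -7.9 -13.1  79.1] [-11. -61.  75.] [14. 57. 88.]
0.09 75 [ -0.7  -2.4 102.8] [ -4. -55.  91.] [  4.  53. 115.]
```

```bash
python3 - <<'E'
from h import *
c=cam('side');a=cv2.imread('pics/s2.png');b=cv2.resize(c[0]['img'][60:220,100:260],None,fx=3.5,fy=3.5)[...,::-1]
for n,(x0,x1,y0,y1) in {'head+tines':(140,295,170,312),'handle':(165,235,120,200)}.items():
    r=cv2.matchTemplate(np.ascontiguousarray(b[y0-25:y1+25,x0-25:x1+25]),a[y0:y1,x0:x1],cv2.TM_CCOEFF_NORMED);_,v,_,l=cv2.minMaxLoc(r);print(n,v,'shift px',(np.array(l)-25)/3.5)
p=np.array([.5312,.3448,.11]);print('px per 10mm rack-x',(proj(c,p+np.array([-.00174,.00985,0]))-proj(c,p)), 'per 10mm z',proj(c,p+[0,0,.01])-proj(c,p))
E
```

```text
head+tines 0.9893264770507812 shift px [0.28571429 0.28571429]
handle 0.994683563709259 shift px [0.28571429 0.57142857]
px per 10mm rack-x [-2.96470419 -1.36416796] per 10mm z [-0.84443981 -3.23951356]
```

Request:
drive_tool(
  series=[
    [[0,0,0.02],0,0],
    [[0,0,0.04],0,0],
    [[0,0,0.058],0,0],
    [[0,0,0.064],0,0],
    [[0,0,0.07],0,0],
    [[0,0,0.076],0,0],
    [[0,0,0.076],0,0],
  ],
)

```text
time_s: 21.15
position: [0.5311, 0.3447, 0.1508]
tool_rot: [[-0.174, 0.985, -0.001], [0.985, 0.174, -0.0], [-0.0, -0.001, -1.0]]
ft_force: [-0.3, -0.3, -0.7]
grip_width: 0.0179
gripper_force: 33.8
```

Request:
drive_tool(
  series=[
    [[0,0,0.006],0,0],
    [[0,0,0.012],0,0],
    [[0,0,0.017],0,0],
    [[0,0,0.02],0,0],
    [[0,0,0.0215],0,0],
    [[0,0,0.022],0,0],
    [[0,0,0.022],0,0],
  ],
)

```text
time_s: 21.85
position: [0.5312, 0.3449, 0.1292]
tool_rot: [[-0.174, 0.985, 0.0], [0.985, 0.174, 0.0], [0.0, 0.0, -1.0]]
ft_force: [0.8, 0.3, -1.1]
grip_width: 0.0176
gripper_force: 33.8
```

Request:
drive_tool(
  series=[
    [[0,0,0.0005],0,0],
    [[0,0,0.001],0,0],
    [[0,0,0.001],0,0],
    [[0,0,0.001],0,0.024],
    [[0,0,0.001],0,0.024],
    [[0,0,0.001],0,0.024],
    [[0,0,0.001],0,0.05],
    [[0,0,0.001],0,0.05],
    [[0,0,0.001],0,0.05],
    [[0,0,-0.02],0,0.05],
    [[0,0,-0.05],0,0.05],
    [[0,0,-0.09],0,0.05],
    [[0,0,-0.13],0,0.05],
    [[0,0,-0.13],0,0.05],
    [[0,0,-0.13],0,0.05],
  ],
)

```text
time_s: 23.35
position: [0.5311, 0.3449, 0.2596]
tool_rot: [[-0.174, 0.985, 0.001], [0.985, 0.174, 0.001], [0.0, 0.001, -1.0]]
ft_force: [0.4, -0.4, -1.0]
grip_width: 0.0499
gripper_force: 0.0
```

```bash
python3 - <<'E'
from bars import *
f=np.load('side0.npz');c=bars('side');P=cloud(c)
Q=cloud(({'depth':f['depth']},f['K'],f['R'],f['t']))
for X in(Q,P):
    m=(abs(X[...,0]-.531)<.1)&(abs(X[...,1]-.346)<.08)&(X[...,2]<.175)
    for a,b in((.046,.06),(.07,.1),(.1,.13),(.13,.175)):
        k=m&(X[...,2]>a)&(X[...,2]<b);print(a,k.sum(),np.round(np.median(X[k],0)*1e3,1),round(X[k][:,2].max()*1e3,1))
a=f['img'][105:185,140:205];r=cv2.matchTemplate(np.ascontiguousarray(c[0]['img'][95:195,130:215]),np.ascontiguousarray(a),cv2.TM_CCOEFF_NORMED);print(cv2.minMaxLoc(r)[1::2])
E
```

```text
side 146 x -81..40 ymean -46.1 ang 0.7
side 150 x -84..38 ymean -18.8 ang 1.4
side 155 x -89..33 ymean 7.7 ang 1.5
side 160 x -96..24 ymean 34.4 ang 1.3
0.046 305 [522.3 341.6  54.1] 60.0
0.07 76 [527.7 341.4  84. ] 99.8
0.1 89 [528.2 341.  114.8] 129.4
0.13 121 [528.4 341.6 151.7] 166.6
0.046 305 [522.5 340.7  54.1] 59.3
0.07 80 [527.5 340.1  84.6] 99.9
0.1 83 [527.3 339.7 115.3] 129.9
0.13 125 [527.6 340.4 150.9] 167.7
(0.9836074709892273, (10, 10))
```

The rake hangs as it was found, to within about 1 mm, and the bars are straight, so I'm handing in.

```bash
python3 -c "
from rig import env
print(env.close_job())"
```

```text
the job is handed in; nothing more can be done
None
```

I combed all four bars to within about 1.5° of the tray's sides and 26 mm apart, hung the rake back upright in its rack and let go, then handed the job in at about 23 s; the verdict was not shown.

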